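# Candle an egg: seat it in the egg lamp and hold the lamp key half-way

### The job

Check the larger of the two eggs: take it gently, as the raw egg it is, out of the wooden rack, and set it down (no dropping) upright, pointed end up as it stands now, in the metal collar on the egg lamp, and let go of it. Then push the lamp's spring key down with the gripper until the key's top is flush with the two steel guard rails beside it, which is half its travel, never right down to its stop, and finish while still holding it there: the lamp goes out when the key is let go. Do not disturb the small egg, the glass jar or the tin can.

Things in the scene. Friction and masses are not known exactly. Their poses are not given: they have to be found in the camera images.
- egg_mid (a point): the larger egg, to be tested: 60 mm tall, 46 mm across at its widest (25 mm above its lower end), about 65 g, standing pointed end up in one of the two cups of the rack. This point is its centre, half-way up (30 mm from either end); z runs along the egg to its pointed end. The shell breaks at more than about 40 N of squeeze by each finger, or about 30 N of push into the collar.
- small_egg_mid (a point): the smaller egg, same colour, 46 mm tall, 35 mm across, standing in the other cup of the rack; leave it alone. The point is its centre, half-way up.
- rack: egg rack fixed to the bench: wooden bar 70 (its x) x 180 (its y) x 20 mm tall, with two round cups, each 36 mm across outside, 30 mm inside, whose rims stand 50 mm above the bench, at y = +50 and -50 mm. Origin: centre of its underside. Which cup holds which egg varies. A standing egg can be pinched from above across the rack (fingers at +x and -x of the egg); the larger egg's centre is then about 72 mm above the bench.
- lamp: egg lamp fixed to the bench: grey metal case 130 (its x) x 220 (its y) x 50 mm tall. Origin: centre of its underside. At y = +60 mm on top an upright aluminium collar, 36 mm across outside, 30 mm inside, rim 70 mm above the bench, into which an egg's lower end sits; at y = -60 mm the black spring key between two steel guard rails.
- seat (a point): where the larger egg's centre (egg_mid) lies when it is seated upright in the lamp's collar: on the collar's axis, 22.4 mm above its rim, 92.4 mm above the bench; axes those of the lamp.
- key_top (a point): centre of the top face of the lamp's black key, 50 (lamp's x) x 40 (lamp's y) mm, moving straight down when pressed. Released, its top is 84 mm above the bench; the guard rails' tops are at 74 mm (rails run along the lamp's x, 56 mm apart inside, 29 and 91 mm from the case centre towards -y); fully down it is at 64 mm. Axes those of the lamp.
- key (a joint): how far the key is pressed, in m: 0 released, 0.010 flush with the rails, 0.020 at its stop. Its spring takes 4 N to start, 8 N at flush, 12 N at the stop, and returns it when let go.
- jar_mid (a point): bystander: amber glass jar with steel lid, 56 mm across, 75 mm tall; the point is its centre, half-way up
- can_mid (a point): bystander: tin can, 66 mm across, 90 mm tall; the point is its centre, half-way up
Not all that is in view belongs to the job. Leave any red look-alike of the part that bears egg_mid alone.

How it is judged:
By the outcome, as a careful person would: the job done as asked, in the order asked, and still so for the second after the job is handed in, while the arm keeps its last pose, push and grip.
It also fails if it takes over 48 s, if anything falls off the work surface, if the arm or the gripper's body presses on something with over 40 N, if the wrist force passes 120 N, or if a joint passes its speed limit or range.

### The arm

A 6-joint arm with a two-finger parallel gripper is mounted at the origin on the work surface. World frame = base frame: x ahead of the robot, y to its left, z up, the work surface at z = 0. Lengths are in m, angles in rad, forces in N, time in s.
With the tool pointing down it reaches from about 0.3 to 0.775 m from the base axis. Payload 14.6 kg.
Tool frame: the origin (TCP) lies on the centre line of the jaws, within the pads' length; the fingertips stand 19 mm ahead of it and the grasp point (between the pads) is the TCP; z points along the fingers, y is the direction in which the jaws open and shut (so a half turn about z gives the same grasp; the last joint's range is limited). The gripper opens to 94 mm and grips with 3 to 60 N. Pads are 16 mm wide; open, the fingers measure 119 mm over their backs; the gripper's body (75 mm by 177 mm) begins 78 mm behind the grasp point.
Start: joints at [-1.36, 0.3, 1.521, -0, 1.321, -0.067], TCP at [0.151, -0.529, 0.224] pointing down, gripper open.
Joint ranges: [-3.03, 3.03], [-0.79, 2.21], [0.23, 2.52], [-1.04, 4.18], [0, 3.07], [-2.55, 2.55]. Speed limits (rad/s): [2.22, 2.22, 2.57, 3.14, 3.14, 3.14].

### API

Orientations are given as [roll, pitch, yaw] about the fixed x, y, z axes, in that order (R = Rz(yaw) Ry(pitch) Rx(roll)).
In Python, from station import ctrl gives the robot as it stands. The module is installed in compiled form; this text tells all that it offers.
- The arm moves only by the shell command python3 -m creep 'ROWS' [FORCE]. ROWS is a JSON object of lists of equal length, an entry for each row: "translation": the shift along the world's x, y, z in mm, a list of three; "yaw": the turn about the world's z in rad; "gripper": the closure in counts, from 0 (fully open) to 255 (shut). A call has 1 to 5 rows; each row is the pose to reach, as a shift and turn from the pose measured when the call began; what a row does not reach only later rows make up. A row lasts 1/12 s, in which the tool goes at most 41.7 mm and 7.16 degrees, less where a joint would pass 70% of its speed; a pose out of reach is approached as far as the arm can. A call with a gripper value outside its range is refused whole. The fingers move at their own pace and stop on an object; FORCE is the grip in N (left out, the last holds). Time passes only in rows, so rows that repeat a pose let the fingers close. It gives the time, the measured TCP pose, the force and the opening at its end, in the units of the state.
- ctrl.get_obs(): the state, without advancing time (a new reading comes with each control period).
- ctrl.camera(name): name is "scene" or "top" or "wrist"; returns a dict with "pixels" (480x640x3 uint8, red, green, blue), "depth" (480x640 float32, m along the optical axis (not along the pixel's ray), 0 where there is no reading), "fx", "fy", "cx", "cy" (pixels), "R" (3x3) and "t" (3): a world point X has camera coordinates R X + t; the wrist camera has in their place "tool_from_camera" (4x4, takes a point from camera to tool coordinates, whose origin is the TCP and whose axes are the flange's). Camera axes: x right, y down, z forward; pixel columns grow to the right and rows downward; lengths in m; the calibration is good to about 2 mm. A picture is of the moment at which its call begins: read the wrist's pose just before it.
- ctrl.hand_in(): hands the job in, once; it reports no verdict.
The state is a dict: "time_s": time; "qpos": joint angles; "joint_vel": joint speeds; "tau": joint torques, N m; "ee_pos": TCP position; "eef_rot": TCP orientation; "force": force on the tool from outside, world axes, zero at the start; "moment": the same for the moment, N m; "grip_width": finger opening in m.
Only numpy, scipy, OpenCV 4.12 (cv2) and the standard library are available. Lean on these libraries where they do the work, as an engineer would, in place of code of your own. Each camera call takes 0.05 s, during which the arm holds its last target. There are 200 camera calls.

## Working session

There is one attempt and no reset: what is moved stays moved. The work goes in short steps, Python scripts to look and compute and a shell command to move; the robot and the scene stay as the last step left them, time stands still between calls to the robot, and variables do not carry over. Pictures are saved under pics/ and viewed, about 8 in all and at most 12, crops included, and the job is handed in when it is done.

```bash
mkdir -p pics
python3 - <<'E'
from station import ctrl
import cv2, numpy as np, pickle
print(ctrl.get_obs())
d={}
for n in ("scene","top"):
    c=ctrl.camera(n); d[n]=c
    cv2.imwrite(f"pics/{n}1.png",c["pixels"][:,:,::-1])
    print(n,c["fx"],c["cx"],c["cy"],c["R"],c["t"], -np.array(c["R"]).T@c["t"])
pickle.dump(d,open("d.pkl","wb"))
E
```

```text
{'time_s': 0.0, 'qpos': array([-1.35963028e+00,  3.00461755e-01,  1.52159820e+00, -5.84288477e-05,
        1.32068427e+00, -6.65931627e-02]), 'joint_vel': array([-9.42449121e-04, -8.70905938e-05,  9.00656618e-04, -5.15475555e-04,
       -2.90935884e-03, -1.73241824e-03]), 'tau': array([-2.37824388e-04, -5.31808591e+01, -3.52733552e+01,  7.07170973e-02,
        2.43041979e-02, -1.18506209e-04]), 'ee_pos': array([ 0.15074637, -0.52868327,  0.2238842 ]), 'eef_rot': array([-3.14043987e+00, -2.01611489e-05,  2.77773691e-01]), 'force': array([0.34951723, 0.20905809, 0.022859  ]), 'moment': array([0.04857937, 0.00849272, 0.0203402 ]), 'grip_width': 0.0938239127781111}
scene 572.958052973979 326.780348785888 246.65857371955252 [[ 8.18407775e-01  5.74637860e-01 -2.08270712e-04]
 [ 3.06108751e-01 -4.36271306e-01 -8.46147020e-01]
 [-4.86318976e-01  6.92429547e-01 -5.32949506e-01]] [-0.45134259 -0.10939049  1.41221407] [ 1.08965417 -0.76622414  0.65998435]
top 548.2249870409255 327.43262346696434 240.3644432112662 [[ 0.04140509 -0.99913852 -0.00279797]
 [-0.97723611 -0.03991393 -0.20836617]
 [ 0.20807499  0.0113617  -0.97804689]] [-0.00647586  0.55022107  0.84797192] [0.36152229 0.0058568  0.94398564]
```

View pics/top1.png

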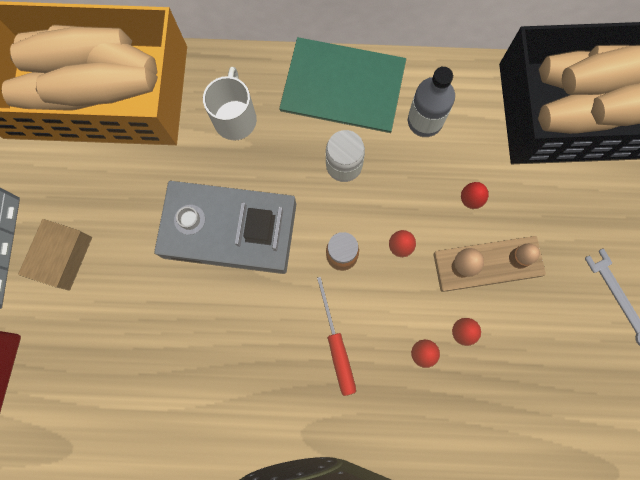

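View pics/scene1.png

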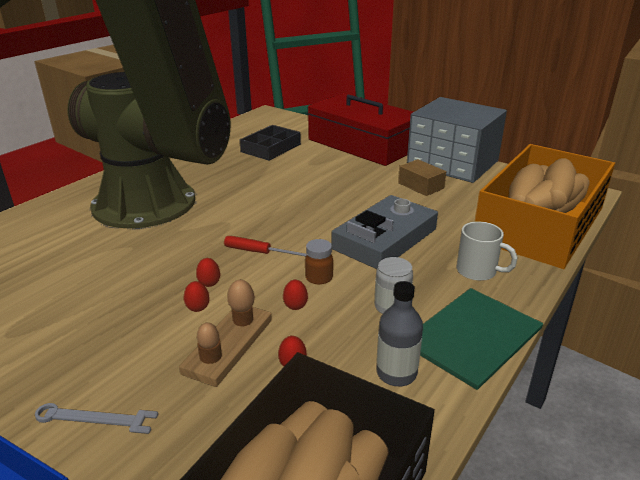

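Top view: the larger brown egg is at (468,262) and the smaller one at (527,254). The red look-alikes are at (475,195), (402,243), (466,331) and (425,353). The lamp is at (228,226), with its collar at (189,219) and key at (260,226). The jar is at (343,250) and the can at (345,155). In the scene view the large egg is at (241,297) and the small one at (208,337).

I choose the brown egg in the left cup.

```bash
cat > h.py <<'E'
import numpy as np
def cloud(c,R=None,t=None):
    v,u=np.mgrid[:480,:640]; z=c["depth"]
    P=np.stack([(u-c["cx"])/c["fx"]*z,(v-c["cy"])/c["fy"]*z,z],-1)
    return (P-c["t"])@np.array(c["R"]) if R is None else P@R.T+t
def ray(c,u,v,h):
    R=np.array(c["R"]);o=-R.T@c["t"];d=R.T@np.array([(u-c["cx"])/c["fx"],(v-c["cy"])/c["fy"],1])
    return o+d*(h-o[2])/d[2]
E
python3 - <<'E'
import pickle,cv2,numpy as np
from h import *
d=pickle.load(open("d.pkl","rb")); c=d["top"]; W=cloud(c)
def box(name,u0,u1,v0,v1,z0,z1):
    S=W[v0:v1,u0:u1].reshape(-1,3); S=S[(S[:,2]>z0)&(S[:,2]<z1)]
    r=cv2.minAreaRect((S[:,:2]*1000).astype(np.float32)); 
    print(name,len(S),"mean",S.mean(0).round(4),"rect",np.round(r[0],1),np.round(r[1],1),round(r[2],2),"zmax",S[:,2].max().round(4))
box("lampcase",150,300,175,278,.044,.056)
box("collar",168,210,200,240,.065,.075)
box("key",236,285,200,252,.078,.09)
box("rails",230,290,195,255,.069,.0765)
box("rack",430,550,230,295,.015,.025)
box("big",448,490,240,285,.06,.11)
box("bigmid",448,490,240,285,.068,.076)
box("small",505,545,238,275,.055,.11)
box("jar",322,365,228,272,.07,.08)
box("can",322,370,125,185,.084,.095)
box("red1",455,495,178,212,.02,.11)
box("red2",385,420,228,260,.02,.11)
# egg ray checks: brown contour in both views
for n,(u0,u1,v0,v1) in {"top":(448,490,243,282),"scene":(224,258,276,312)}.items():
    c=d[n]
    print(n,[ray(c,u,v,.072).round(4) for u,v in {"top":[(468,262)],"scene":[(241,297)]}[n]])
for n,b in (("top",(430,550,225,295)),("scene",(180,275,270,385))):
    im=d[n]["pixels"][b[2]:b[3],b[0]:b[1],::-1]; cv2.imwrite(f"pics/c_{n}.png",cv2.resize(im,None,fx=4,fy=4))
a=cv2.imread("pics/c_top.png");b=cv2.imread("pics/c_scene.png")
H=max(a.shape[0],b.shape[0]);f=lambda x:cv2.copyMakeBorder(x,0,H-x.shape[0],0,0,0)
m=np.hstack([f(a),f(b)]);cv2.imwrite("pics/crop2.png",cv2.resize(m,None,fx=.9,fy=.9))
E
```

```text
lampcase 8318 mean [0.5703 0.195  0.0503] rect [573.2 190. ] [220.7 131.1] 85.15 zmax 0.056
collar 146 mean [0.5776 0.2498 0.0693] rect [578.1 249.4] [35.2 34.7] 17.8 zmax 0.0743
key 758 mean [0.5669 0.1298 0.0842] rect [567.9 134.2] [48.6 50.1] 84.42 zmax 0.0887
rails 316 mean [0.5667 0.1297 0.0738] rect [567.4 130.1] [68.4 69.9] 85.43 zmax 0.0765
rack 2965 mean [ 0.527  -0.2592  0.0202] rect [ 530.6 -261.8] [ 70.5 180.4] 10.98 zmax 0.0249
big 663 mean [ 0.5175 -0.2084  0.0903] rect [ 519.9 -211.7] [43.6 42.1] 48.73 zmax 0.1062
bigmid 45 mean [ 0.5108 -0.201   0.0719] rect [ 513.9 -203.4] [44.5 21.1] 35.58 zmax 0.0759
small 388 mean [ 0.5375 -0.3066  0.0761] rect [ 539.  -309.6] [31.4 31.3] 75.74 zmax 0.0893
jar 721 mean [ 0.5367 -0.0092  0.0753] rect [537.   -8.8] [49.3 47. ] 1.64 zmax 0.0793
can 1003 mean [ 0.7018 -0.0069  0.0901] rect [702.5  -7.2] [60.2 59.6] 26.36 zmax 0.0949
red1 576 mean [ 0.6422 -0.2309  0.0451] rect [ 645.5 -233.7] [42.8 41.5] 20.51 zmax 0.0612
red2 573 mean [ 0.5528 -0.1085  0.0458] rect [ 555.1 -109.8] [44.8 41.4] 52.96 zmax 0.0611
top [array([ 0.5207, -0.2118,  0.072 ])]
scene [array([ 0.5262, -0.2162,  0.072 ])]
```

View pics/crop2.png

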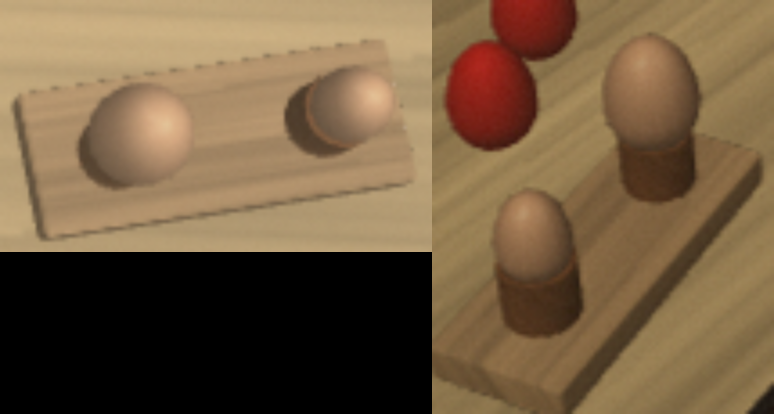

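The crop shows the large pale-brown egg in the left (+y) cup and the small one in the other cup; the reds are loose on the bench. The rack fit gives the cup at (521,-212.7) mm, and the egg rays from the two views give (521..526,-212..-216), so they agree. The lamp fit gives the collar at (578,249.7) and the key at (568,130).

A jaw yaw of 1.762 suits both the grasp and the lamp.

```bash
python3 -m creep '{"translation":[[25,21,0],[50,42,0],[75,63,0],[100,84,0],[125,105,0]],"yaw":[0.1,0.2,0.3,0.4,0.5],"gripper":[65,65,65,65,65]}' 12
python3 -m creep '{"translation":[[25,21,0],[50,42,0],[75,63,0],[100,84,0],[125,105,0]],"yaw":[0.1,0.2,0.3,0.4,0.5],"gripper":[65,65,65,65,65]}'
python3 -m creep '{"translation":[[25,21,0],[50,42,0],[75,63,0],[100,84,0],[110,94,0]],"yaw":[0.1,0.2,0.3,0.4,0.45],"gripper":[65,65,65,65,65]}'
```

```text
time_s: 0.52
ee_pos: [0.2766, -0.4224, 0.2237]
eef_rot: [-3.14, -0.0, 0.782]
force: [0.1, -0.5, 0.7]
grip_width: 0.0705
time_s: 0.93
ee_pos: [0.4026, -0.3161, 0.2236]
eef_rot: [-3.14, -0.0, 1.287]
force: [0.7, -0.8, 0.8]
grip_width: 0.0702
time_s: 1.35
ee_pos: [0.5146, -0.2196, 0.2231]
eef_rot: [-3.14, -0.001, 1.745]
force: [-0.5, 0.1, -0.5]
grip_width: 0.0699
```

Now one close look with the wrist camera.

Run:
```python
from station import ctrl
import cv2, numpy as np
from scipy.spatial.transform import Rotation as Ro
from h import *
o=ctrl.get_obs(); c=ctrl.camera("wrist")
T=np.eye(4);T[:3,:3]=Ro.from_euler("xyz",o["eef_rot"]).as_matrix();T[:3,3]=o["ee_pos"];M=T@c["tool_from_camera"]
W=cloud(c,M[:3,:3],M[:3,3])
cv2.imwrite("pics/w1.png",c["pixels"][:,:,::-1])
sel=(np.hypot(W[...,0]-.521,W[...,1]+.2125)<.03)&(W[...,2]>.055)
S=W[sel]; print(len(S),S.min(0),S.max(0),M[:3,3])
# centre by horizontal slices / rounded fit: least-squares circle at z bands
for a,b in((.062,.072),(.072,.082),(.082,.09),(.09,.098)):
    s=S[(S[:,2]>a)&(S[:,2]<b)]
    if len(s)>20:
        p=np.linalg.lstsq(np.c_[2*s[:,:2],np.ones(len(s))],(s[:,:2]**2).sum(1),rcond=None)[0]
        print(a,len(s),p[:2].round(4),np.sqrt(p[2]+p[0]**2+p[1]**2).round(4))
s=S[S[:,2]>S[:,2].max()-.003];print(s.mean(0))
```

```text
21152 [ 0.49344766 -0.23326402  0.06354845] [ 0.55099071 -0.18606152  0.33733612] [ 0.50255232 -0.14662676  0.3834144 ]
0.062 76 [ 0.5222 -0.212 ] 0.0226
0.072 298 [ 0.522  -0.2117] 0.0214
0.082 516 [ 0.5221 -0.2118] 0.019
0.09 877 [ 0.5221 -0.2118] 0.0145
[ 0.51778991 -0.19488723  0.33527555]
```

View pics/w1.png

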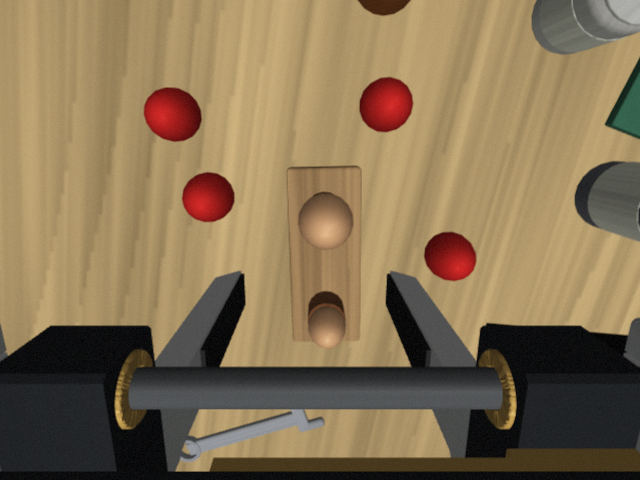

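The wrist view shows the large egg at (326,221), the small one at (327,326), and the reds well clear of the jaw line. The egg's axis is at (522,-212), within 1 mm of the rack fit. I'll go down to its widest height, TCP z ≈ 68 mm.

```bash
python3 -m creep '{"translation":[[3,3,-20],[7,7,-45],[7,8,-70],[7,8,-95],[7,8,-115]],"yaw":[0.01,0.02,0.02,0.02,0.02],"gripper":[65,65,65,65,65]}' 12
python3 -m creep '{"translation":[[0,0,-15],[0,0,-28],[0,0,-38],[0,0,-40],[0,0,-40]],"yaw":[0,0,0,0,0],"gripper":[65,65,65,65,65]}'
```

```text
time_s: 1.82
ee_pos: [0.5211, -0.2109, 0.1059]
eef_rot: [-3.138, -0.002, 1.766]
force: [-0.5, 0.1, -0.1]
grip_width: 0.0698
time_s: 2.23
ee_pos: [0.5208, -0.211, 0.0656]
eef_rot: [-3.137, -0.003, 1.766]
force: [-0.2, -0.0, -0.6]
grip_width: 0.0702
```

```bash
python3 -m creep '{"translation":[[1,-1,2],[1,-1,2],[1,-1,2],[1,-1,2],[1,-1,2]],"yaw":[0,0,0,0,0],"gripper":[90,105,115,120,125]}' 12
python3 -m creep '{"translation":[[0,0,0],[0,0,0],[0,0,0],[0,0,0],[0,0,0]],"yaw":[0,0,0,0,0],"gripper":[130,135,140,145,150]}'
```

```text
time_s: 2.65
ee_pos: [0.5219, -0.2121, 0.0679]
eef_rot: [-3.138, -0.003, 1.766]
force: [-0.9, -0.0, -0.5]
grip_width: 0.0485
time_s: 3.07
ee_pos: [0.5218, -0.2121, 0.068]
eef_rot: [-3.137, -0.003, 1.766]
force: [-4.1, -0.5, 3.9]
grip_width: 0.0455
```

```bash
python3 -m creep '{"translation":[[0,0,0],[0,0,2],[0,0,6],[0,0,12],[0,0,20]],"yaw":[0,0,0,0,0],"gripper":[160,160,160,160,160]}' 12
python3 -m creep '{"translation":[[0,0,15],[0,0,30],[0,0,45],[0,0,60],[0,0,65]],"yaw":[0,0,0,0,0],"gripper":[160,160,160,160,160]}'
python3 - <<'E'
from station import ctrl
import cv2,numpy as np
c=ctrl.camera("wrist");s=ctrl.camera("scene")
a=c["pixels"][120:360,180:460];b=s["pixels"][180:420,130:410]
cv2.imwrite("pics/w2.png",cv2.resize(np.hstack([a,b])[:,:,::-1],None,fx=1.4,fy=1.4))
E
```

```text
time_s: 3.48
ee_pos: [0.5217, -0.212, 0.0883]
eef_rot: [-3.137, -0.003, 1.766]
force: [0.4, 0.4, -1.1]
grip_width: 0.0456
time_s: 3.9
ee_pos: [0.5226, -0.2123, 0.1563]
eef_rot: [-3.14, -0.001, 1.766]
force: [0.5, -0.1, 0.0]
grip_width: 0.0455
```

View pics/w2.png

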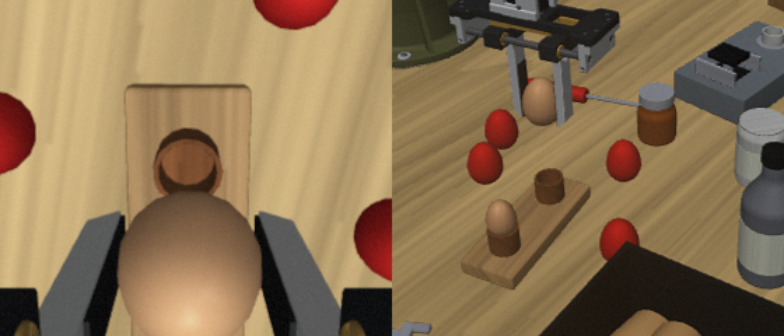

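The egg is held upright between the pads, the cup is empty and the small egg is undisturbed. I'll carry it over to above the collar.

```bash
python3 -m creep '{"translation":[[1,8,2],[3,25,5],[6,50,8],[9,75,10],[12,100,10]],"yaw":[0,0,0,0,0],"gripper":[160,160,160,160,160]}' 12
python3 -m creep '{"translation":[[3,25,0],[6,50,0],[9,75,0],[12,100,0],[15,125,0]],"yaw":[0,0,0,0,0],"gripper":[160,160,160,160,160]}'
python3 -m creep '{"translation":[[3,25,0],[6,50,0],[9,75,0],[12,100,0],[15,125,0]],"yaw":[0,0,0,0,0],"gripper":[160,160,160,160,160]}'
python3 -m creep '{"translation":[[3,25,0],[7,50,0],[10,75,0],[12,90,0],[13,100,0]],"yaw":[0,0,0,0,0],"gripper":[160,160,160,160,160]}'
python3 -m creep '{"translation":[[0,3,0],[0,3,0],[0,3,0]],"yaw":[0,0,0],"gripper":[160,160,160]}'
python3 - <<'E'
from station import ctrl
import cv2, numpy as np
from scipy.spatial.transform import Rotation as Ro
from h import *
o=ctrl.get_obs(); c=ctrl.camera("wrist"); print(o["ee_pos"],o["eef_rot"])
T=np.eye(4);T[:3,:3]=Ro.from_euler("xyz",o["eef_rot"]).as_matrix();T[:3,3]=o["ee_pos"];M=T@c["tool_from_camera"]
W=cloud(c,M[:3,:3],M[:3,3])
cv2.imwrite("pics/w3.png",c["pixels"][:,:,::-1])
def fit(s):
    p=np.linalg.lstsq(np.c_[2*s[:,:2],np.ones(len(s))],(s[:,:2]**2).sum(1),rcond=None)[0]
    return len(s),p[:2].round(4),np.sqrt(p[2]+p[0]**2+p[1]**2).round(4)
E=o["ee_pos"]
S=W[(np.hypot(W[...,0]-E[0],W[...,1]-E[1])<.022)&(W[...,2]<E[2]+.045)&(W[...,2]>E[2]-.01)]
print("eggtop-TCP",np.percentile(S[:,2],99.9)-E[2])
for a in(.0,.01,.02,.028): print(a,fit(S[(S[:,2]>E[2]+a)&(S[:,2]<E[2]+a+.006)]))
C=W[(np.hypot(W[...,0]-.578,W[...,1]-.2497)<.03)&(W[...,2]>.066)&(W[...,2]<.074)]
print("rim",len(C)); 
if len(C)>20:print(fit(C),C.min(0),C.max(0))
L=W[(abs(W[...,2]-.05)<.004)&(abs(W[...,1]-.2)<.2)];print("case",len(L),L.min(0),L.max(0))
E
```

```text
time_s: 4.42
ee_pos: [0.534, -0.1106, 0.1641]
eef_rot: [-3.138, -0.002, 1.766]
force: [0.0, 0.3, -1.7]
grip_width: 0.0455
time_s: 4.83
ee_pos: [0.5485, 0.0162, 0.1633]
eef_rot: [-3.137, -0.002, 1.766]
force: [0.6, 0.3, -0.8]
grip_width: 0.0452
time_s: 5.25
ee_pos: [0.5629, 0.143, 0.1624]
eef_rot: [-3.136, -0.003, 1.766]
force: [0.2, -0.1, -0.6]
grip_width: 0.0454
time_s: 5.67
ee_pos: [0.5754, 0.2448, 0.1615]
eef_rot: [-3.134, -0.002, 1.767]
force: [0.4, -1.0, -0.1]
grip_width: 0.0451
time_s: 5.92
ee_pos: [0.5753, 0.247, 0.1613]
eef_rot: [-3.134, -0.002, 1.767]
force: [-0.3, -0.3, -1.4]
grip_width: 0.0452
[0.57532154 0.24702162 0.16125122] [-3.13388651e+00 -2.21473964e-03  1.76687463e+00]
eggtop-TCP 0.04380305571423179
0.0 (142, array([0.5754, 0.2469]), np.float64(0.0219))
0.01 (1035, array([0.576 , 0.2468]), np.float64(0.0209))
0.02 (1881, array([0.5758, 0.247 ]), np.float64(0.0167))
0.028 (3026, array([0.5748, 0.2476]), np.float64(0.0097))
rim 531
(531, array([0.5794, 0.2517]), np.float64(0.0162)) [0.56188656 0.23970737 0.06602327] [0.5973048  0.26906505 0.07192486]
case 21901 [0.50677049 0.07757678 0.04600095] [0.8210372  0.39998438 0.05399825]
```

View pics/w3.png

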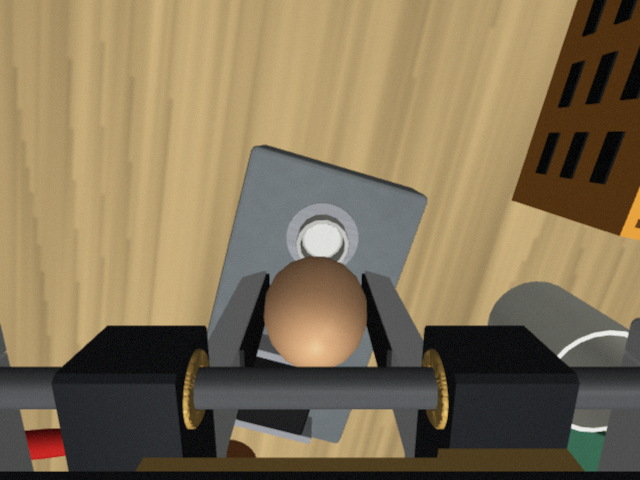

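The wrist view shows the collar rim at (322,240) and the egg held upright in front of it at (316,312). Relative to the egg, the rim is about +3.5 mm in x and +4 mm in y. I'll correct that and lower.

```bash
python3 -m creep '{"translation":[[2,2,-3],[4,4,-12],[4,4,-25],[4,4,-38],[4,4,-48]],"yaw":[0,0,0,0,0],"gripper":[160,160,160,160,160]}' 12
python3 -m creep '{"translation":[[0,0,-4],[0,0,-8],[0,0,-12],[0,0,-15],[0,0,-16]],"yaw":[0,0,0,0,0],"gripper":[160,160,160,160,160]}'
python3 -c "
from station import ctrl
print(ctrl.get_obs()['ee_pos'])"
```

```text
time_s: 6.38
ee_pos: [0.5788, 0.2504, 0.1109]
eef_rot: [-3.132, -0.002, 1.766]
force: [0.2, -0.1, -1.6]
grip_width: 0.0449
time_s: 6.8
ee_pos: [0.5788, 0.2504, 0.0946]
eef_rot: [-3.132, -0.002, 1.766]
force: [0.5, 0.3, -0.5]
grip_width: 0.0456
[0.57881178 0.25042671 0.09464237]
```

```bash
python3 -m creep '{"translation":[[0,0,-1],[0,0,-2],[0,0,-3],[0,0,-4],[0,0,-4]],"yaw":[0,0,0,0,0],"gripper":[160,160,160,160,160]}'
python3 - <<'E'
from station import ctrl
import cv2,numpy as np
s=ctrl.camera("scene");w=ctrl.camera("wrist")
b=s["pixels"][130:250,320:460];a=w["pixels"][150:390,180:460]
cv2.imwrite("pics/s4.png",cv2.resize(np.hstack([a,cv2.resize(b,(280,240))])[:,:,::-1],None,fx=1.4,fy=1.4))
E
```

```text
time_s: 7.22
ee_pos: [0.5788, 0.2504, 0.0905]
eef_rot: [-3.132, -0.002, 1.766]
force: [-0.2, 0.3, -1.5]
grip_width: 0.0451
```

View pics/s4.png

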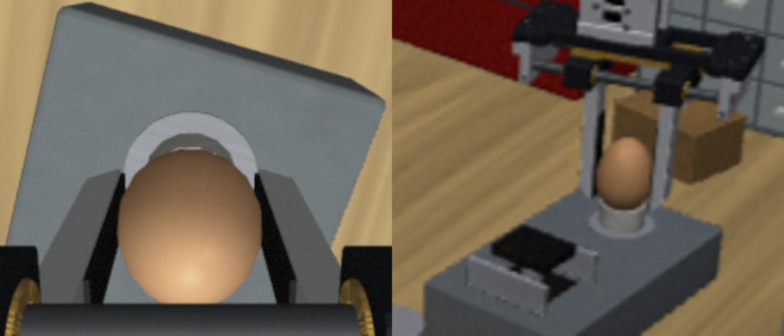

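The egg sits over the collar, centred left and right (191 against 190 in the wrist crop). I'll go on down until it touches.

```bash
python3 -m creep '{"translation":[[0,0,-0.5],[0,0,-1],[0,0,-1.5],[0,0,-1.5]],"yaw":[0,0,0,0],"gripper":[160,160,160,160]}'
```

```text
time_s: 7.65
ee_pos: [0.5788, 0.2504, 0.0891]
eef_rot: [-3.132, -0.002, 1.766]
force: [-0.1, -0.3, 0.1]
grip_width: 0.0455
```

```bash
python3 -m creep '{"translation":[[0,0,-0.5],[0,0,-1],[0,0,-1],[0,0,-1]],"yaw":[0,0,0,0],"gripper":[160,160,160,160]}'
```

```text
time_s: 7.98
ee_pos: [0.5789, 0.2505, 0.0883]
eef_rot: [-3.132, -0.002, 1.766]
force: [-0.5, 1.2, 1.9]
grip_width: 0.0452
```

```bash
python3 -m creep '{"translation":[[0,0.4,-0.5],[0,0.7,-0.8],[0,0.7,-0.8],[0,0.7,-0.8]],"yaw":[0,0,0,0],"gripper":[160,160,160,160]}'
```

```text
time_s: 8.32
ee_pos: [0.579, 0.2511, 0.0879]
eef_rot: [-3.132, -0.002, 1.766]
force: [-2.1, -1.5, 5.3]
grip_width: 0.0451
```

Contact is at z = 87.9 mm (88.1 expected) with about 6 N up, so the egg is seated. I'll release it slowly.

```bash
python3 -m creep '{"translation":[[-0.3,-0.4,0.3],[-0.3,-0.4,0.3],[-0.3,-0.4,0.3],[-0.3,-0.4,0.3],[-0.3,-0.4,0.3]],"yaw":[0,0,0,0,0],"gripper":[160,140,132,126,120]}' 5
python3 -m creep '{"translation":[[0,0,0],[0,0,0],[0,0,0],[0,0,0],[0,0,0]],"yaw":[0,0,0,0,0],"gripper":[110,100,85,70,60]}'
python3 - <<'E'
from station import ctrl
import cv2,numpy as np
s=ctrl.camera("scene");w=ctrl.camera("wrist")
b=s["pixels"][130:250,320:460];a=w["pixels"][150:390,180:460]
cv2.imwrite("pics/s5.png",cv2.resize(np.hstack([a,cv2.resize(b,(280,240))])[:,:,::-1],None,fx=1.4,fy=1.4))
E
```

```text
time_s: 8.73
ee_pos: [0.5786, 0.2506, 0.088]
eef_rot: [-3.132, -0.002, 1.766]
force: [0.5, -0.3, -0.6]
grip_width: 0.0493
time_s: 9.15
ee_pos: [0.5786, 0.2506, 0.088]
eef_rot: [-3.132, -0.002, 1.766]
force: [-0.3, -0.1, 0.2]
grip_width: 0.0703
```

View pics/s5.png

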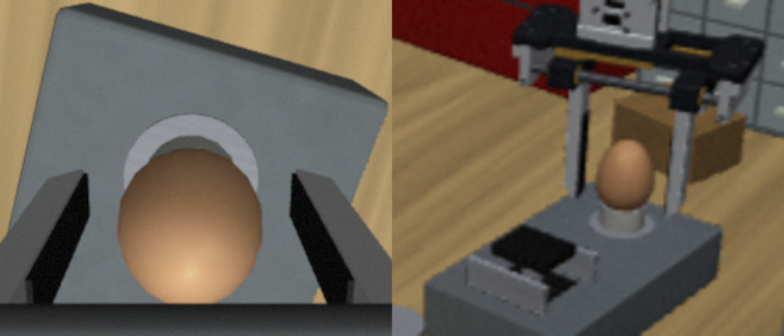

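The egg stands upright in the collar and the jaws are clear of it. I'll rise straight up, shut the jaws and move over the key.

```bash
python3 -m creep '{"translation":[[0,0,8],[0,0,25],[0,0,45],[0,0,65],[0,0,85]],"yaw":[0,0,0,0,0],"gripper":[60,60,60,60,60]}' 5
python3 -m creep '{"translation":[[-1,-10,3],[-3,-35,3],[-6,-65,3],[-8,-95,3],[-10,-118,3]],"yaw":[0,0,0,0,0],"gripper":[60,120,200,255,255]}' 10
python3 -m creep '{"translation":[[0,-2,-15],[0,-2,-30],[0,-2,-45],[0,-2,-55],[0,-2,-55]],"yaw":[0,0,0,0,0],"gripper":[255,255,255,255,255]}'
python3 - <<'E'
from station import ctrl
import cv2, numpy as np
o=ctrl.get_obs(); print(o["ee_pos"],o["grip_width"])
s=ctrl.camera("scene");w=ctrl.camera("wrist")
b=s["pixels"][130:270,320:460];a=w["pixels"][130:410,180:460]
cv2.imwrite("pics/s6.png",cv2.resize(np.hstack([a,cv2.resize(b,(280,280))])[:,:,::-1],None,fx=1.4,fy=1.4))
E
```

```text
time_s: 9.67
ee_pos: [0.5786, 0.2506, 0.1747]
eef_rot: [-3.132, -0.002, 1.766]
force: [1.0, 0.1, 0.6]
grip_width: 0.0722
time_s: 10.08
ee_pos: [0.5679, 0.1301, 0.1772]
eef_rot: [-3.132, -0.001, 1.766]
force: [-0.3, 1.1, 0.4]
grip_width: 0.0486
time_s: 10.5
ee_pos: [0.5668, 0.1275, 0.1199]
eef_rot: [-3.128, -0.002, 1.766]
force: [0.8, 0.2, 0.3]
grip_width: 0.0152
[0.56677167 0.12746969 0.11988654] 0.015177336565854262
```

View pics/s6.png

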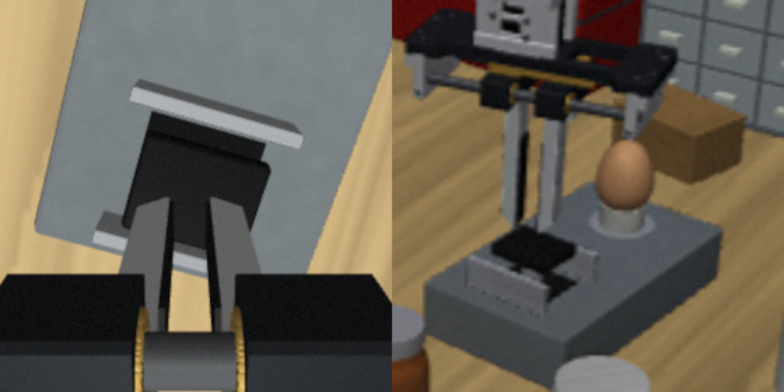

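The fingers stand over the black key between the rails, nearly shut, and the egg is still upright. I'll shift +2,+3 mm, finish shutting and go down to about 3 mm above the key.

```bash
python3 -m creep '{"translation":[[1,2,-4],[2,3,-8],[2,3,-12],[2,3,-14],[2,3,-14]],"yaw":[0,0,0,0,0],"gripper":[255,255,255,255,255]}'
python3 -m creep '{"translation":[[0,0,-1],[0,0,-2],[0,0,-3],[0,0,-4],[0,0,-4]],"yaw":[0,0,0,0,0],"gripper":[255,255,255,255,255]}'
```

```text
time_s: 11.02
ee_pos: [0.5696, 0.131, 0.1078]
eef_rot: [-3.131, -0.001, 1.766]
force: [0.2, 0.3, 0.5]
grip_width: 0.0006
time_s: 11.43
ee_pos: [0.5696, 0.1309, 0.1036]
eef_rot: [-3.131, -0.001, 1.766]
force: [0.6, 0.2, 0.1]
grip_width: 0.0003
```

```bash
python3 -m creep '{"translation":[[0,0,-1],[0,0,-2],[0,0,-3],[0,0,-4],[0,0,-4]],"yaw":[0,0,0,0,0],"gripper":[255,255,255,255,255]}'
```

```text
time_s: 11.85
ee_pos: [0.5697, 0.131, 0.0997]
eef_rot: [-3.131, -0.001, 1.766]
force: [-0.8, -0.3, 4.5]
grip_width: 0.0009
```

```bash
python3 -m creep '{"translation":[[0,0,-1.5],[0,0,-3],[0,0,-4.5],[0,0,-6],[0,0,-6]],"yaw":[0,0,0,0,0],"gripper":[255,255,255,255,255]}'
python3 -m creep '{"translation":[[0,0,0],[0,0,0],[0,0,0],[0,0,0],[0,0,0]],"yaw":[0,0,0,0,0],"gripper":[255,255,255,255,255]}'
python3 - <<'E'
from station import ctrl
import cv2, numpy as np
from scipy.spatial.transform import Rotation as Ro
from h import *
o=ctrl.get_obs(); print(o["ee_pos"],o["force"])
Z=[];F=[]
K=[];Rl=[]
for n in("wrist","wrist","wrist","wrist","wrist","scene","scene","top"):
    c=ctrl.camera(n);o=ctrl.get_obs();F.append(o["force"][2]);Z.append(o["ee_pos"][2])
    if n=="wrist":
        T=np.eye(4);T[:3,:3]=Ro.from_euler("xyz",o["eef_rot"]).as_matrix();T[:3,3]=o["ee_pos"];M=T@c["tool_from_camera"]
        W=cloud(c,M[:3,:3],M[:3,3]);w=c
    else: W=cloud(c)
    if n=="scene": s=c
    th=-.0846;d=W[...,:2]-[.5688,.1308]
    x=d[...,0]*np.cos(th)+d[...,1]*np.sin(th);y=-d[...,0]*np.sin(th)+d[...,1]*np.cos(th);z=W[...,2]
    g=c["pixels"].max(-1)
    k=(abs(x)<.022)&(abs(y)<.017)&(z>.055)&(z<.09)&(g<60)
    r=(abs(x)<.028)&(abs(abs(y)-.0305)<.0025)&(z>.066)&(z<.082)&(g>90)
    if k.sum()>5 and r.sum()>5: print(n,k.sum(),r.sum(),"key",np.median(z[k]).round(4),"rail",np.percentile(z[r],[25,50,75]).round(4))
print("F",np.mean(F).round(2),np.round(F,1),"z",np.mean(Z))
b=s["pixels"][130:270,320:460];a=w["pixels"][130:410,180:460]
cv2.imwrite("pics/s7.png",cv2.resize(np.hstack([a,cv2.resize(b,(280,280))])[:,:,::-1],None,fx=1.4,fy=1.4))
E
```

```text
time_s: 12.27
ee_pos: [0.5697, 0.131, 0.0938]
eef_rot: [-3.131, -0.001, 1.766]
force: [-2.4, -0.6, 7.2]
grip_width: 0.0006
time_s: 12.68
ee_pos: [0.5697, 0.1309, 0.0942]
eef_rot: [-3.131, -0.001, 1.766]
force: [-3.6, -1.0, 7.2]
grip_width: 0.0005
[0.56973613 0.13094261 0.09419558] [-3.57097541 -1.01972886  7.22854254]
wrist 2778 999 key 0.0749 rail [0.0734 0.0739 0.0743]
wrist 2782 989 key 0.0749 rail [0.0735 0.0738 0.0743]
wrist 2794 1000 key 0.0748 rail [0.0734 0.0739 0.0743]
wrist 2787 992 key 0.0749 rail [0.0735 0.0739 0.0743]
wrist 2776 992 key 0.0749 rail [0.0735 0.0739 0.0744]
scene 109 55 key 0.0741 rail [0.0715 0.0727 0.0735]
scene 108 52 key 0.0741 rail [0.0717 0.0727 0.0733]
F 7.25 [7.9 6.7 6.2 7.7 7.4 7.3 7.6 7.3] z 0.09420590671015339
```

View pics/s7.png

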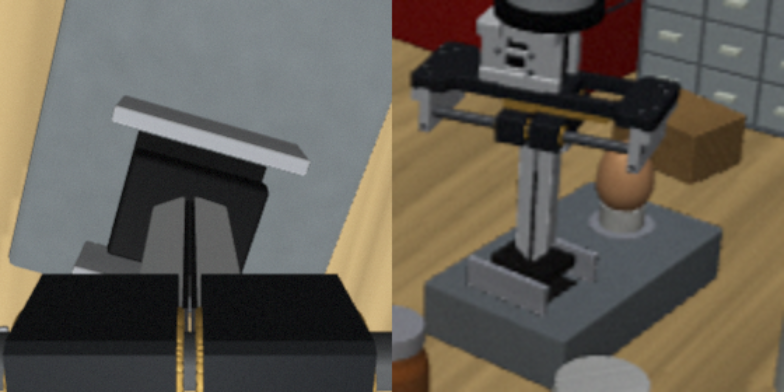

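The egg is still upright. The key stands about 1.1 mm proud: the wrist depth has the key at 74.9 against the rails at 73.9, the TCP gives 75.2, and the force is 7.25 N. I'll nudge it down.

```bash
python3 -m creep '{"translation":[[0,0,-0.8],[0,0,-1.6],[0,0,-1.6],[0,0,-1.6],[0,0,-1.6]],"yaw":[0,0,0,0,0],"gripper":[255,255,255,255,255]}'
cat > m.py <<'E'
from station import ctrl
import numpy as np
from scipy.spatial.transform import Rotation as Ro
from h import *
F=[];Z=[]
for n in ("wrist",)*4+("scene","top"):
    c=ctrl.camera(n);o=ctrl.get_obs();F.append(o["force"][2]);Z.append(o["ee_pos"][2])
    if n=="wrist":
        T=np.eye(4);T[:3,:3]=Ro.from_euler("xyz",o["eef_rot"]).as_matrix();T[:3,3]=o["ee_pos"];M=T@c["tool_from_camera"]
        W=cloud(c,M[:3,:3],M[:3,3])
    else: W=cloud(c)
    th=-.0846;d=W[...,:2]-[.5688,.1308]
    x=d[...,0]*np.cos(th)+d[...,1]*np.sin(th);y=-d[...,0]*np.sin(th)+d[...,1]*np.cos(th);z=W[...,2];g=c["pixels"].max(-1)
    k=(abs(x)<.022)&(abs(y)<.017)&(z>.055)&(z<.09)&(g<60)
    r=(abs(x)<.028)&(abs(abs(y)-.0305)<.0025)&(z>.066)&(z<.082)&(g>90)
    if k.sum()>5 and r.sum()>5: print(n,"key",np.median(z[k]).round(4),"rail",np.median(z[r]).round(4))
    if n!="wrist":
        for nm,p,h in(("egg",(.578,.25),.085),("jar",(.537,-.009),.06),("can",(.7025,-.007),.08),("small",(.539,-.31),.06)):
            S=W[(np.hypot(W[...,0]-p[0],W[...,1]-p[1])<.035)&(z>h)&(z<.13)]
            if len(S): print(n,nm,len(S),S.mean(0).round(4),"top",np.percentile(S[:,2],99).round(4))
print("F",np.mean(F).round(2),"z",np.mean(Z).round(5),o["time_s"])
E
python3 m.py
```

```text
time_s: 13.5
ee_pos: [0.5697, 0.131, 0.093]
eef_rot: [-3.131, -0.001, 1.766]
force: [-2.4, -0.6, 6.8]
grip_width: 0.0007
wrist key 0.0737 rail 0.0739
wrist key 0.0737 rail 0.0739
wrist key 0.0737 rail 0.0739
wrist key 0.0736 rail 0.0739
scene key 0.0732 rail 0.0722
scene egg 238 [0.5846 0.2355 0.0992] top 0.12
scene jar 428 [ 0.5428 -0.0156  0.0716] top 0.0767
scene can 668 [ 0.7064 -0.0128  0.0879] top 0.0915
scene small 375 [ 0.5479 -0.3172  0.0736] top 0.0865
top jar 744 [ 0.536  -0.009   0.0749] top 0.0788
top can 1084 [ 0.7004 -0.0068  0.0895] top 0.0934
top small 375 [ 0.5377 -0.3068  0.0768] top 0.0875
F 8.01 z 0.09298 13.8
```

The key is flush: the wrist depth has the key at 73.7 against the rails at 73.9, the TCP implies 74.0, and the mean force is 8.0 N. The bystanders have not moved. I'm handing in.

```bash
python3 -c "
from station import ctrl
print(ctrl.hand_in())"
```

```text
the job is handed in; nothing more can be done
None
```

I moved the larger egg from the rack into the lamp's collar, pointed end up, and let go of it. I then pressed the key flush with the rails and handed in while still holding it there, at 13.8 s of the 48 s allowed. The egg was gripped at 12 N and met the collar with about 6 N of push at most.

**Last checks**
- **Key:** the wrist depth put its top at 73.7 mm against 73.9 mm for the rails. The tool height implied 74.0 mm and the mean force was 8.0 N, which is the flush value.
- **Egg:** in the last picture it stood upright in the collar, and the last scene-camera depth put its top at 120 mm. The nominal height is 122.4 mm, and that camera read about 1–2 mm low on the rails too.
- **Bystanders:** the jar, can and small egg were within about 2 mm of where they started in the top view, which is within the calibration.

**Disagreements**
- The scene camera alone read the key about 1 mm above the rails. It had few, oblique pixels, so I went by the wrist depth, force and tool height.
- A single force reading of 6.8 N just before the last check was within the roughly 1 N noise.

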